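# Clamp a fairing fin in the cam-lever holder

## Robot

A 6-joint arm with a two-finger parallel gripper is mounted at the origin on the work surface. World frame = base frame: x ahead of the robot, y to its left, z up, the work surface at z = 0. Lengths are in mm, angles in degrees, forces in N, time in s.
With the tool pointing down it reaches from about 350 to 875 mm from the base axis. Payload 4.2 kg.
Tool frame: the origin (TCP) lies midway between the tips of the shut fingers; the grasp point (between the pads) lies 19 mm behind it; z points along the fingers, y is the line along which they close (so a half turn about z gives the same grasp; the last joint's range is limited). The gripper opens to 87 mm and grips with 3 to 60 N. Pads are 19 mm wide; open, the fingers measure 117 mm over their backs; the gripper's body (75 mm by 190 mm) begins 51 mm behind the grasp point.
Start: joints at [-51.016, 22.042, 0.453, 0, -68.411, -14.817], TCP at [255.889, -570.193, 222.55] pointing down, gripper open.
Joint ranges: [-179.83, 179.83], [-69.29, 118.12], [-61.27, 80.66], [-181.25, 117.63], [-171.15, -9.14], [-177.46, 177.46]. Speed limits (degrees/s): [159.86, 159.86, 180, 180, 180, 180].

## Interface

Orientations are given as [roll, pitch, yaw] about the fixed x, y, z axes, in that order (R = Rz(yaw) Ry(pitch) Rx(roll)).
In Python, from plant import * gives the robot as it stands.
- The arm moves only by the tool drive_tool, never from a script. Its argument "moves" is a list of rows, each an object with "translation": the shift along the tool's x, y, z in mm, a list of three; "twist": the turn about the tool's z in rad. In form: [{"translation": [x, y, z], "twist": twist}, ...]. A call has exactly 10 rows; each row shifts and turns the commanded pose from where the row before left it, along the tool's axes as they then stand; what a row does not reach is not made up. A row lasts 1/8 s, in which the tool goes at most 62.5 mm and 10.7 degrees, less where a joint would pass 70% of its speed; a pose out of reach is approached as far as the arm can. A call is refused whole if a number of a shift passes 62.5 or a number of a turn 0.188, either way. A call with a gripper value outside its range is refused whole. "grip" is the opening, from 0 (shut) to 1 (fully open), set as the call begins (left out, the last holds). The fingers move at their own pace and stop on an object; the grip force is fixed at half the most. Time passes only in rows, so rows that do not move let the fingers close, or fill a call up. It gives the time, the measured TCP pose, the force, the opening and the grip force at its end, in the units of the state.
- get_state(): the state, without advancing time (a new reading comes with each control period).
- camera(name): name is "scene" or "top" or "wrist"; returns (picture, depth): 420x560x3 uint8, red, green, blue; 420x560 float32, mm along the optical axis (not along the pixel's ray), 0 where there is no reading.
- get_calibration(name): a dict with "K" (3x3 intrinsics, pixels), "R" (3x3) and "t" (3): a world point X has camera coordinates R X + t; the wrist camera has in their place "hand_eye" (4x4, takes a point from camera to tool coordinates, whose origin is the TCP and whose axes are the flange's). Camera axes: x right, y down, z forward; pixel columns grow to the right and rows downward; lengths in mm; the calibration is good to about 2 mm. A picture is of the moment at which its call begins: read the wrist's pose just before it. get_calibration takes no time and is no camera call.
- hand_in(): hands the job in; it is judged then, once.
The state is a dict: "time_s": time; "joints": joint angles; "qvel": joint speeds; "joint_efforts": joint torques, N m; "ee_pos": TCP position; "orientation": TCP orientation; "force": force on the tool from outside, world axes, zero at the start; "ft_torque": the same for the moment, N m; "opening": opening from 0.0 (shut) to 1.0 (fully open); "grasp_force": force on a finger pad.
Only numpy, scipy, OpenCV 4.12 (cv2) and the standard library are available. Lean on these libraries where they do the work, as an engineer would, in place of code of your own. Each camera call takes 0.05 s, during which the arm holds its last target. There are 200 camera calls.

## Task

Free the holder's sliding jaw by flipping its cam lever up and slide the jaw wide open; then take the fin with the sloping top out of the rack and stand it upright, long bottom edge down, in the slot between the jaws. Slide the jaw up until it presses on the fin and nips it without crushing it, and only then flip the lever all the way down to lock the jaw, leaving the fin held upright; leave the notched fin, the spray can, the jar and the roll of tape where they are.

Things in the scene. Friction and masses are not known exactly. Their poses are not given: they have to be found in the camera images.
- clamp: Cam holder, fixed to the bench: dark steel base plate 80 (x) x 220 (y) x 15 mm thick, origin under its centre, z up. Its slot runs along its x axis, its jaw slides along its y axis. At its -y end stands the fixed jaw, a grey block 80 mm wide, top at 56 mm, face at y = -75 mm.
- slot (a point): Point on top of the base plate (15 mm above the bench) at the middle of the fixed jaw block's face; the slot lies from here towards the holder's +y. A metal plate (70 mm wide, top 52 mm) stands 0 to 8 mm proud of that face; a screw has set it, unknown how far, and it does not give. The fin stands between this plate and the sliding jaw, so where the jaw meets the fin must be felt.
- jaw (a joint): Sliding jaw, m: distance from the fixed jaw block's face to the front of the sliding jaw's rubber pad, 0 to 0.050 (wide open, end stop), growing towards the holder's +y. Starts locked nearly shut. Freed, it slides with about 6 N of friction and stays where left, even against the pad's spring up to that force; locked, it takes some 20 N to shift it.
- pad: Black rubber pad (70 mm wide, 6 mm thick, top 53 mm above the bench) on the sliding jaw's front, sprung: it gives 4 mm towards +y at 2 N/mm, then is hard. Behind it the jaw is a grey block 70 mm wide (x), from 10 to 55 mm behind the pad's front, top at 55 mm. Origin on the bench below the pad's front face; axes as the holder's.
- jaw_post (a point): Top centre of the upright round steel post (18 mm diameter, 37 mm tall, foot at 55 mm and top at 92 mm above the bench) on the sliding jaw, 42 mm behind the pad's front. Grip it to slide the jaw either way.
- lever (a joint): Cam lever angle in rad: 0 = locked, lying level and pointing to the holder's +x; 1.7 = fully up, a little past upright. It turns about an axis parallel to the holder's y. The cam bites below about 0.45 (a few N at the knob, up to about 10 N) and is free above that. It stays where it is left. A sideways pull on the lever can shift the jaw until it is locked.
- lever_knob (a point): Centre of the lever's black knob, a lying cylinder 16 mm in diameter and 16 mm long, its axis along the holder's y; 75 mm from the pivot. The lever's rod is 10 mm thick.
- lever_pivot (a point): Pivot of the cam lever on the sliding jaw: 42 mm above the bench, 100 mm behind the pad's front, at the holder's x = -15 mm; it moves with the jaw.
- rack: Plywood rack fixed to the bench, 130 x 130 x 35 mm, with two open-ended slots along its x axis, centred at y = -35 and +35 mm, 16 mm wide, their floor at 8 mm. Each holds one fin upright; which is in which changes. Origin under its centre.
- fin: The fin to be clamped: red plate 110 mm long (x) x 12 mm thick (y) x 100 mm tall, 0.13 kg, with a sloping top: full length up to 55 mm height, then tapering to a top edge from x = -45 to +15 mm. Origin under the centre of its bottom edge, z up. Stands in the rack at the start. A squeeze over 45 N crushes it.
- plain_fin: The other red fin, not wanted: 110 x 12 x 70 mm with square corners and a notch 30 mm wide in the middle of its top. Origin under the centre of its bottom edge.
- spray: Spray can, 60 mm diameter, 170 mm tall, bystander; origin under its centre.
- jar: Glass jar with a steel lid, 56 mm diameter, 70 mm tall, bystander; origin under its centre.
- tape: Roll of masking tape lying flat, 90 mm diameter, 24 mm tall, bystander; origin under its centre.

How it is judged:
By the outcome, as a careful person would: the job done as asked, in the order asked, and still so for the second after the job is handed in, with the robot touching nothing.
It also fails if it takes over 72 s, if anything falls off the work surface, if the arm or the gripper's body presses on something with over 40 N, if the wrist force passes 120 N, or if a joint passes its speed limit or range.

## Working session

There is one attempt and no reset: what is moved stays moved. The work goes in short steps, Python scripts to look and compute and a tool call to move; the robot and the scene stay as the last step left them, time stands still between calls to the robot, and variables do not carry over. Pictures are saved under pics/ and viewed, at most 11 in all, crops included, and the job is handed in when it is done.

Besides the shell and the picture viewer there is one more tool, called after ">>>" as name([rows], argument=value, ...), one row to a line, values as JSON. drive_tool: Moves the arm, as the interface text tells. Its arguments: {"type":"object","properties":{"moves":{"type":"array","items":{"type":"object","properties":{"translation":{"type":"array","items":{"type":"number"}},"twist":{"type":"number"}}}},"grip":{"type":"number"}},"required":["moves"]}

```bash
mkdir -p pics; cat > h.py <<'E'
from plant import *
import numpy as np, cv2
from scipy.spatial.transform import Rotation as Ro
def grab(n,f):
    s=get_state(); im,d=camera(n); cv2.imwrite('pics/'+f+'.png',im[:,:,::-1]); np.savez('pics/'+f+'.npz',d=d,im=im,p=s['ee_pos'],o=s['orientation'])
    return im,d
def cloud(n,f):
    z=np.load('pics/'+f+'.npz'); d=z['d']; c=get_calibration(n); K=np.array(c['K'])
    v,u=np.mgrid[0:d.shape[0],0:d.shape[1]]
    P=np.stack([(u-K[0,2])/K[0,0]*d,(v-K[1,2])/K[1,1]*d,d],-1)
    if n=='wrist':
        H=np.array(c['hand_eye']); P=P@H[:3,:3].T+H[:3,3]
        R=Ro.from_euler('xyz',z['o'],degrees=True).as_matrix(); W=P@R.T+z['p']
    else:
        W=(P-np.array(c['t']))@np.array(c['R'])
    W[d==0]=np.nan
    return W,z['im']
E
python3 - <<'E'
from h import *
grab('top','top0'); grab('scene','sc0')
s=get_state(); print(s)
W,_=cloud('top','top0')
for p in [(50,50),(210,280),(370,500)]: print(p,W[p])
E
```

```text
{'time_s': 0.1, 'joints': array([-5.10165661e+01,  2.20875200e+01,  3.91163985e-01, -2.35606199e-02,
       -6.84111227e+01, -1.48171999e+01]), 'qvel': array([ 0.06418066, -0.07920098,  0.07639577,  0.18298471,  0.04204851,
       -0.01929973]), 'joint_efforts': array([ 4.46138229e-04, -3.91690993e+01,  1.87934285e+01,  4.23194647e+00,
        1.34612352e-02, -7.54086705e-05]), 'ee_pos': array([ 255.68051306, -569.7549977 ,  221.58555232]), 'orientation': array([ 1.79890495e+02, -6.32305864e-03, -1.55842450e+02]), 'force': array([ 0.50065399,  0.31245143, -0.3128994 ]), 'ft_torque': array([ 0.00289043, -0.00467129, -0.05892882]), 'grasp_force': 0.0, 'opening': 1.0006052078234005}
(50, 50) [1455.46882807 1034.91719026 -760.20358442]
(210, 280) [605.7843958  -89.10580997   3.15258944]
(370, 500) [ 193.80974953 -643.13216325    1.30699302]
```

View pics/top0.png

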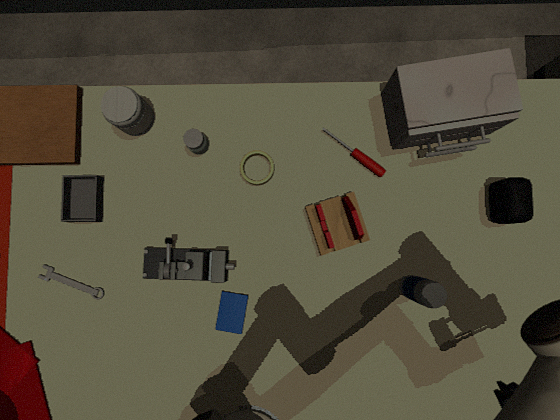

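View pics/sc0.png

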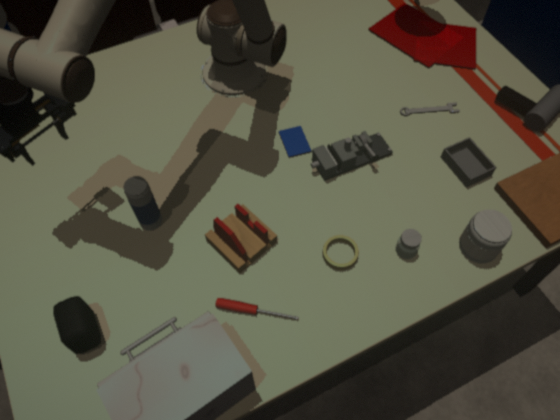

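The top view shows the holder at about (187,264), with its lever knob at (170,240) and the fixed jaw on the right at (217,264). The rack is at (337,222) with the tall fin in its right slot. Next I'll measure these from the depth data and enlarge the crops.

```bash
python3 - <<'E'
from h import *
W,im=cloud('top','top0')
a=cv2.resize(im[225:295,130:245],None,fx=5,fy=5,interpolation=cv2.INTER_CUBIC); b=cv2.resize(im[185:260,300:375],(350,350),interpolation=cv2.INTER_CUBIC)
o=np.zeros((350,575+350-130,3),np.uint8)
a2=cv2.resize(a,(445,271)); o[:271,:445]=a2; o[:,445:]=b
cv2.imwrite('pics/crop0.png',cv2.convertScaleAbs(o,alpha=2)[:,:,::-1])
def box(m,name):
    p=W[...,:2][m].astype(np.float32); r=cv2.minAreaRect(p); print(name,m.sum(),np.round(r[0],1),np.round(r[1],1),round(r[2],1),'z',np.nanpercentile(W[...,2][m],[5,50,95]).round(1)); return p
v,u=np.mgrid[0:420,0:560]
reg=(u>135)&(u<242)&(v>228)&(v<290)
Z=W[...,2]
for lo,hi in [(11,19),(35,48),(48,60),(60,84),(84,100)]:
    box(reg&(Z>lo)&(Z<hi),f'cl{lo}-{hi}')
reg=(u>298)&(u<376)&(v>185)&(v<262)
box(reg&(Z>28)&(Z<40),'rack35')
red=(im[...,0]>2*im[...,1].astype(int))&(im[...,0]>60)
for lo,hi in [(70,82),(82,100),(100,112)]:
    m=reg&(Z>lo)&(Z<hi); 
    if m.sum()>4: box(m,f'fin{lo}')
reg=(u>298)&(u<335)&(v>185)&(v<262); m=reg&(Z>50)&(Z<85); box(m,'left fin')
for n,uu,vv in [('spray',424,289),('jar',194,137),('tape',257,168)]:
    print(n,W[vv,uu])
print('grid z clamp'); 
for vv in range(228,292,4): print(vv,[int(x) if x==x else -1 for x in Z[vv,140:242:4]])
for uu in (145,170,190,220): print(W[264,uu].round())
E
```

```text
cl11-19 820 [467.4 156.8] [220.5  80. ] 87.7 z [12.5 15.1 18.1]
cl35-48 286 [476.9 118.5] [185.1  98.9] 85.6 z [35.5 41.1 47.5]
cl48-60 1434 [479.1 128.4] [168.  101.6] 85.7 z [49.6 54.6 58. ]
cl60-84 26 [443.  122.1] [ 69.4 133.8] 19.9 z [60.1 67.  77.8]
cl84-100 50 [467.4 133.7] [16.1 16.3] 89.1 z [87.1 91.2 94.6]
rack35 1813 [ 569.  -235.6] [129.9 129.9] 17.1 z [32.6 35.7 38.4]
fin70 221 [ 570.4 -234.6] [109.6  83.6] 16.6 z [72.8 78.4 81.1]
fin82 86 [ 570.8 -237.4] [98.6 78.2] 16.2 z [82.3 91.  98.4]
fin100 167 [ 569.9 -273. ] [69.1 12.7] 17.5 z [102.1 108.  110.9]
left fin 206 [ 560.2 -200.5] [109.5  12.6] 17.4 z [52.1 78.4 81.5]
spray [ 418.16020158 -402.0503638   170.10485523]
jar [785.08967385 122.57527673  73.34875427]
tape [718.5847488  -28.7516395    2.64072055]
grid z clamp
228 [0, 2, 0, 0, -5, 0, 0, -1, 0, 0, 0, 0, -3, 1, 0, -2, 0, 3, 0, 0, -1, 0, 0, 3, 0, 1]
232 [0, 0, 1, -1, 0, 1, 0, 1, -2, 0, 2, 1, 1, 1, 0, 3, 0, 0, 0, -1, 1, 1, 0, 0, -2, 1]
236 [-1, 0, 0, 0, -1, -1, 0, 0, 0, 1, 1, 2, 4, -1, 2, 0, -1, 0, -1, 0, 1, 1, 1, 0, 0, 0]
240 [0, 0, -2, 2, -2, 2, 1, 55, 48, 0, 1
[... 614 characters left out ...]
4, 55, 43, 40, 54, 60, 56, 56, 42, 42, 0, 0]
268 [0, 13, 15, 13, 15, 51, 57, 57, 53, 44, 36, 94, 90, 55, 55, 55, 38, 43, 56, 57, 56, 53, 40, 40, 2, -2]
272 [0, 17, 14, 18, 13, 50, 55, 58, 52, 44, 37, 32, 54, 53, 55, 56, 35, 36, 52, 56, 55, 57, 4, 0, 0, 0]
276 [1, 14, 14, 16, 10, 54, 52, 53, -1, 39, 35, 34, 52, 56, 55, 55, 51, 33, 56, 54, 55, 56, -1, 0, 4, 1]
280 [2, 0, 0, -1, -2, 0, -1, 0, 0, 2, -1, 0, 0, 0, -2, 0, 12, 15, 55, 54, 55, 53, 0, 0, -2, 1]
284 [0, -1, 0, 2, 1, -1, 1, 0, 2, 0, 3, 0, -1, 3, 0, 0, 0, 0, 0, 0, -2, 0, 2, 0, 1, 0]
288 [1, -1, 2, 0, -3, 2, -1, 1, 1, -2, -1, 0, 0, 0, 0, 0, -2, 1, 0, 0, 3, 0, 0, 4, -2, 0]
[468. 262.  15.]
[469. 185.  52.]
[471. 127.  83.]
[469.  59.  57.]
```

View pics/crop0.png

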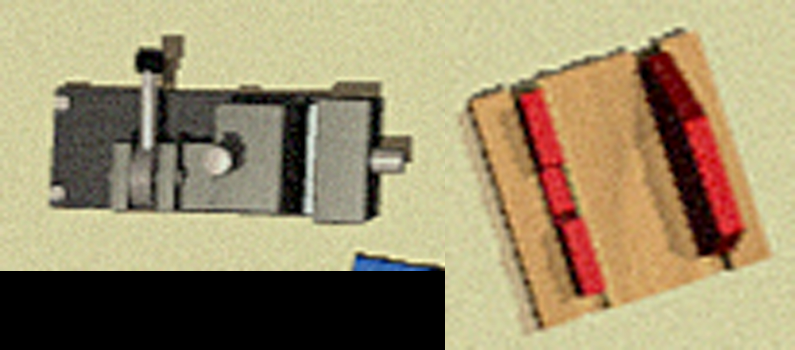

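The crop confirms the layout: holder yaw is about -2.3°, lever to world +x at (150,60), fixed jaw with its screw on the right. The tall fin is in the rack's right slot, with its slope towards world +x. I'll move towards the knob now.

>>> drive_tool([
  {"translation": [0,0,0],"twist": 0.154},
  {"translation": [0,0,0],"twist": 0.154},
  {"translation": [0,0,0],"twist": 0.154},
  {"translation": [-17,55,0],"twist": 0},
  {"translation": [-17,55,0],"twist": 0},
  {"translation": [-17,55,0],"twist": 0},
  {"translation": [-17,55,0],"twist": 0},
  {"translation": [-17,55,0],"twist": 0},
  {"translation": [-17,55,0],"twist": 0},
  {"translation": [-17,55,0],"twist": 0},
], grip=0.55)

```text
time_s: 1.35
ee_pos: [390.3, -188.5, 222.5]
orientation: [180.0, 0.0, 177.7]
force: [1.1, -0.5, 0.3]
opening: 0.552
grasp_force: 0.0
```

>>> drive_tool([
  {"translation": [-17,55,0],"twist": 0},
  {"translation": [-17,55,0],"twist": 0},
  {"translation": [-17,55,0],"twist": 0},
  {"translation": [-17,55,0],"twist": 0},
  {"translation": [-17,55,0],"twist": 0},
  {"translation": [-17,55,0],"twist": 0},
  {"translation": [-10,40,10],"twist": 0},
  {"translation": [0,0,20],"twist": 0},
  {"translation": [0,0,0],"twist": 0},
  {"translation": [0,0,0],"twist": 0},
])

```text
time_s: 2.6
ee_pos: [517.2, 174.6, 193.1]
orientation: [-180.0, 0.0, 177.7]
force: [0.9, -0.4, 0.2]
opening: 0.551
grasp_force: 0.0
```

```bash
python3 - <<'E'
from h import *
im,d=grab('wrist','w1'); s=get_state(); print(s['time_s'],s['ee_pos'],s['orientation'],s['force'])
cv2.imwrite('pics/w1b.png',cv2.convertScaleAbs(im[:,:,::-1],alpha=1.6))
W,_=cloud('wrist','w1')
for v in range(10,420,40): print(v,[tuple(int(a) for a in W[v,u]) if W[v,u,0]==W[v,u,0] else 0 for u in range(40,560,80)])
E
```

```text
2.65 [517.40575321 174.5905215  193.46522549] [1.79967044e+02 7.34054215e-02 1.77665604e+02] [ 0.14216132 -0.19271838 -0.5724175 ]
10 [(331, -48, 1), (336, 30, 7), (337, 103, 0), (340, 179, -1), (343, 255, 0), (346, 332, 0), (350, 406, 2)]
50 [(365, -57, 0), (370, 24, 7), (372, 99, 0), (375, 178, 0), (378, 256, 0), (381, 335, 0), (384, 414, 0)]
90 [(401, -67, 0), (405, 13, -1), (408, 95, 0), (411, 176, 0), (415, 257, 0), (418, 339, 0), (422, 419, 0)]
130 [(441, -77, 0), (444, 6, 0), (446, 100, 39), (449, 175, 51), (454, 255, 14), (458, 342, 0), (461, 427, 0)]
170 [(482, -87, 0), (486, 0, 1), (482, 99, 51), (491, 173, 14), (494, 256, 15), (500, 346, 1), (504, 433, 0)]
210 [(527, -98, 0), (530, -7, 2), (534, 81, 0), (538, 171, 0), (542, 261, 0), (545, 351, 0), (549, 441, 0)]
250 [(575, -111, 0), (579, -17, 0), (582, 76, 0), (587, 169, 0), (590, 262, 0), (594, 355, 0), (580, 418, 40)]
290 [(626, -123, 1), (476, 136, 284), (503, 141, 237), (639, 167, 0), (506, 205, 237), (479, 213, 284), (647, 453, 5)]
330 [0, (486, 135, 286), (509, 145, 255), (695, 164, 0), (513, 202, 252), (488, 213, 287), (694, 452, 18)]
370 [(488, 122, 297), (489, 140, 297), (490, 157, 296), (490, 174, 296), (490, 191, 297), (491, 209, 297), (492, 226, 296)]
410 [(489, 129, 306), (490, 143, 305), (488, 160, 308), (490, 174, 306), (492, 189, 306), (493, 205, 305), (493, 220, 305)]
```

View pics/w1b.png

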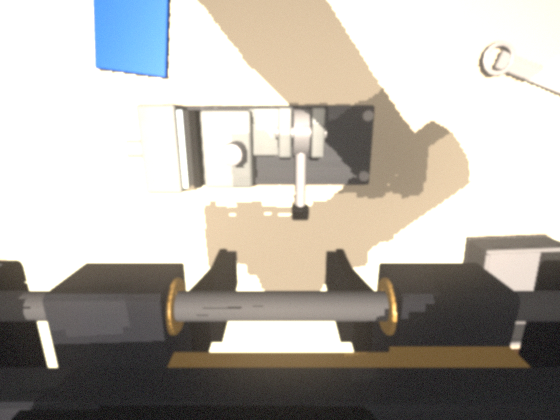

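The wrist view shows the knob at (300,212), the post at (235,153) and the rod at u=300.

```bash
python3 - <<'E'
from h import *
W,im=cloud('wrist','w1'); Z=W[...,2]; v,u=np.mgrid[0:420,0:560]
def box(m,n):
    r=cv2.minAreaRect(W[...,:2][m].astype(np.float32)); print(n,m.sum(),np.round(r[0],1),np.round(r[1],1),round(r[2],1),np.nanmedian(Z[m]).round(1))
box((u>285)&(u<318)&(v>200)&(v<222)&(Z>42)&(Z<60),'knob')
box((u>290)&(u<312)&(v>160)&(v<198)&(Z>40)&(Z<60),'rod')
box((u>215)&(u<250)&(v>135)&(v<170)&(Z>84)&(Z<100),'post')
box((u>195)&(u<255)&(v>100)&(v<200)&(Z>49)&(Z<60),'jawblock')
box((u>130)&(u<192)&(v>100)&(v<200)&(Z>50)&(Z<60),'fixed+plate')
box((u>255)&(u<385)&(v>95)&(v<195)&(Z>11)&(Z<19),'base')
E
```

```text
knob 308 [525.3 191.4] [15.3 20.1] 87.9 55.2
rod 370 [495.3 192.9] [ 9.4 34.4] 86.9 50.2
post 405 [465.3 136.4] [17.1 17. ] 13.3 92.0
jawblock 3645 [465.1 122.5] [53.4 70. ] 87.7 55.0
fixed+plate 3975 [463.1  72.6] [47.6 79.9] 87.4 55.5
base 5449 [468.5 209. ] [119.7  78.7] 87.5 15.1
```

>>> drive_tool([
  {"translation": [-8,16,0],"twist": 0},
  {"translation": [0,0,40],"twist": 0},
  {"translation": [0,0,40],"twist": 0},
  {"translation": [0,0,40],"twist": 0},
  {"translation": [0,0,30],"twist": 0},
  {"translation": [0,0,15],"twist": 0},
  {"translation": [0,0,0],"twist": 0},
  {"translation": [0,0,0],"twist": 0},
  {"translation": [0,0,0],"twist": 0},
  {"translation": [0,0,0],"twist": 0},
])

```text
time_s: 3.9
ee_pos: [526.1, 190.8, 28.4]
orientation: [179.9, 0.1, 177.7]
force: [0.1, -0.4, 0.3]
opening: 0.548
grasp_force: 0.0
```

>>> drive_tool([
  {"translation": [0,0,0],"twist": 0},
  {"translation": [0,0,0],"twist": 0},
  {"translation": [0,0,0],"twist": 0},
  {"translation": [0,0,0],"twist": 0},
  {"translation": [0,0,0],"twist": 0},
  {"translation": [0,0,0],"twist": 0},
  {"translation": [0,0,0],"twist": 0},
  {"translation": [0,0,0],"twist": 0},
  {"translation": [0,0,0],"twist": 0},
  {"translation": [0,0,0],"twist": 0},
], grip=0)

```text
time_s: 5.15
ee_pos: [525.8, 191.2, 27.6]
orientation: [179.9, 0.0, 177.7]
force: [-0.4, 5.2, -1.2]
opening: 0.176
grasp_force: 30.0
```

>>> drive_tool([
  {"translation": [2,0,-12.6],"twist": 0},
  {"translation": [4.1,0,-12.1],"twist": 0},
  {"translation": [6,0,-11.2],"twist": 0},
  {"translation": [7.9,0,-10],"twist": 0},
  {"translation": [9.4,0,-8.5],"twist": 0},
  {"translation": [10.7,0,-6.8],"twist": 0},
  {"translation": [11.8,0,-4.9],"twist": 0},
  {"translation": [12.4,0,-2.9],"twist": 0},
  {"translation": [12.7,0,-0.7],"twist": 0},
  {"translation": [0,0,0],"twist": 0},
])

```text
time_s: 6.4
ee_pos: [449.1, 194.2, 98.6]
orientation: [179.9, 0.1, 177.8]
force: [1.2, 3.8, 2.9]
opening: 0.173
grasp_force: 30.0
```

>>> drive_tool([
  {"translation": [0,4,0],"twist": 0},
  {"translation": [0,4,0],"twist": 0},
  {"translation": [0,4,0],"twist": 0},
  {"translation": [0,4,0],"twist": 0},
  {"translation": [0,4,0],"twist": 0},
  {"translation": [0,4,0],"twist": 0},
  {"translation": [0,4,0],"twist": 0},
  {"translation": [0,4,0],"twist": 0},
  {"translation": [0,2,0],"twist": 0},
  {"translation": [0,0,0],"twist": 0},
])

```text
time_s: 7.65
ee_pos: [450.2, 225.1, 98.4]
orientation: [-179.7, -0.1, 177.7]
force: [1.1, -4.9, 9.4]
opening: 0.175
grasp_force: 30.0
```

>>> drive_tool([
  {"translation": [0,1,0],"twist": 0},
  {"translation": [0,1,0],"twist": 0},
  {"translation": [0,0.5,0],"twist": 0},
  {"translation": [0,0.5,0],"twist": 0},
  {"translation": [0,0.5,0],"twist": 0},
  {"translation": [0,0.5,0],"twist": 0},
  {"translation": [0,0,0],"twist": 0},
  {"translation": [0,0,0],"twist": 0},
  {"translation": [0,0,0],"twist": 0},
  {"translation": [0,0,0],"twist": 0},
])

```text
time_s: 8.9
ee_pos: [450.4, 228.8, 98.4]
orientation: [-179.7, -0.1, 177.7]
force: [1.4, -7.0, 11.2]
opening: 0.174
grasp_force: 30.0
```

>>> drive_tool([
  {"translation": [0,1,0],"twist": 0},
  {"translation": [0,1,0],"twist": 0},
  {"translation": [0,1,0],"twist": 0},
  {"translation": [0,1,0],"twist": 0},
  {"translation": [0,0.5,0],"twist": 0},
  {"translation": [0,0.5,0],"twist": 0},
  {"translation": [0,0,0],"twist": 0},
  {"translation": [0,0,0],"twist": 0},
  {"translation": [0,0,0],"twist": 0},
  {"translation": [0,0,0],"twist": 0},
])

```text
time_s: 10.15
ee_pos: [450.6, 233.8, 98.4]
orientation: [-179.7, -0.1, 177.7]
force: [1.3, -6.5, 10.7]
opening: 0.18
grasp_force: 30.0
```

>>> drive_tool([
  {"translation": [0,1,0],"twist": 0},
  {"translation": [0,1,0],"twist": 0},
  {"translation": [0,1,0],"twist": 0},
  {"translation": [0,1,0],"twist": 0},
  {"translation": [0,1,0],"twist": 0},
  {"translation": [0,1,0],"twist": 0},
  {"translation": [0,0,0],"twist": 0},
  {"translation": [0,0,0],"twist": 0},
  {"translation": [0,0,0],"twist": 0},
  {"translation": [0,0,0],"twist": 0},
])

```text
time_s: 11.4
ee_pos: [449.5, 235.6, 98.3]
orientation: [-179.2, -0.3, 177.7]
force: [2.8, -15.8, 14.4]
opening: 0.18
grasp_force: 30.0
```

>>> drive_tool([
  {"translation": [0,-2,0],"twist": 0},
  {"translation": [0,-1.5,0],"twist": 0},
  {"translation": [0,0,0],"twist": 0},
  {"translation": [0,0,0],"twist": 0},
  {"translation": [0,0,-20],"twist": 0},
  {"translation": [0,0,-30],"twist": 0},
  {"translation": [0,0,-40],"twist": 0},
  {"translation": [0,0,0],"twist": -0.17},
  {"translation": [0,0,0],"twist": -0.17},
  {"translation": [0,0,0],"twist": 0},
], grip=0.5)

```text
time_s: 12.65
ee_pos: [450.3, 239.3, 187.2]
orientation: [-180.0, -0.0, -162.9]
force: [0.1, 0.2, 0.7]
opening: 0.495
grasp_force: 0.0
```

>>> drive_tool([
  {"translation": [3,-48,0],"twist": 0},
  {"translation": [3,-56,0],"twist": 0},
  {"translation": [3,-56,0],"twist": 0},
  {"translation": [3,-56,0],"twist": 0},
  {"translation": [3,-56,0],"twist": 0},
  {"translation": [3,-56,0],"twist": 0},
  {"translation": [3,-56,0],"twist": 0},
  {"translation": [3,-56,0],"twist": 0},
  {"translation": [3,-40,0],"twist": 0},
  {"translation": [0,0,0],"twist": 0},
])

```text
time_s: 13.9
ee_pos: [566.5, -229.8, 186.1]
orientation: [180.0, -0.1, -163.2]
force: [-0.0, 0.3, -0.6]
opening: 0.498
grasp_force: 0.0
```

```bash
python3 - <<'E'
from h import *
im,d=grab('wrist','w2'); t,_=grab('top','top1'); s=get_state(); print(s['time_s'],s['ee_pos'],s['orientation'],s['force'],s['opening'])
c=cv2.resize(t[215:295,130:250],(420,280),interpolation=cv2.INTER_CUBIC)
o=np.zeros((420,790,3),np.uint8); o[:,:]=0; o[:315,:420]=cv2.resize(im,(420,315)); o[:246,421:]=cv2.resize(c,(369,246))
cv2.imwrite('pics/v2.png',cv2.convertScaleAbs(o[:320,:,::-1],alpha=1.6))
W,_=cloud('wrist','w2'); Z=W[...,2]
def box(m,n):
    r=cv2.minAreaRect(W[...,:2][m].astype(np.float32)); print(n,m.sum(),np.round(r[0],1),np.round(r[1],1),round(r[2],1),np.nanmedian(Z[m]).round(1))
v,u=np.mgrid[0:420,0:560]
R=np.hypot(W[...,0]-570,W[...,1]+270)<80
box(R&(Z>104)&(Z<113),'fintop'); box(R&(Z>90)&(Z<113),'fin>90')
E
```

```text
14.0 [ 566.18900486 -227.38684651  186.5366577 ] [ 1.79948471e+02 -6.76310395e-02 -1.62973043e+02] [-0.49391426 -0.43233573  0.75884507] 0.5002203805867323
fintop 1329 [ 567.3 -272. ] [65.1 12.4] 17.2 108.1
fin>90 1679 [ 571.5 -270.7] [80.3 12.4] 17.0 107.9
```

View pics/v2.png

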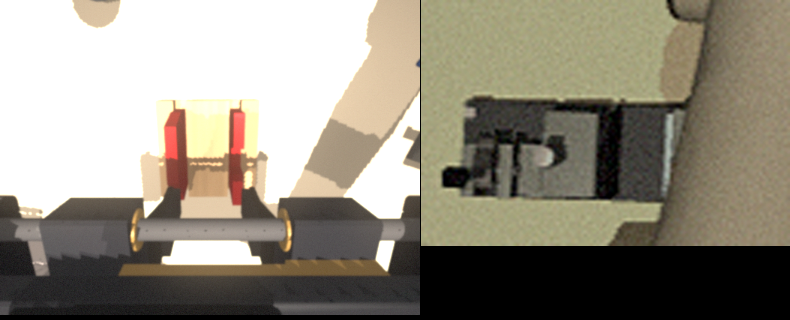

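The wide-open jaw and raised lever show in the right panel. In the left panel the tall fin sits at (175,155). I'll grasp it now.

>>> drive_tool([
  {"translation": [6.5,-44,0],"twist": 0},
  {"translation": [0,0,0],"twist": 0},
  {"translation": [0,0,35],"twist": 0},
  {"translation": [0,0,35],"twist": 0},
  {"translation": [0,0,35],"twist": 0},
  {"translation": [0,0,20],"twist": 0},
  {"translation": [0,0,0],"twist": 0},
  {"translation": [0,0,0],"twist": 0},
  {"translation": [0,0,0],"twist": 0},
  {"translation": [0,0,0],"twist": 0},
])

```text
time_s: 15.25
ee_pos: [573.8, -271.4, 63.3]
orientation: [-179.9, 0.1, -162.8]
force: [-0.1, 1.1, 0.4]
opening: 0.5
grasp_force: 0.0
```

>>> drive_tool([
  {"translation": [0,0,0],"twist": 0},
  {"translation": [0,0,0],"twist": 0},
  {"translation": [0,0,0],"twist": 0},
  {"translation": [0,0,0],"twist": 0},
  {"translation": [0,0,0],"twist": 0},
  {"translation": [0,0,0],"twist": 0},
  {"translation": [0,0,0],"twist": 0},
  {"translation": [0,0,0],"twist": 0},
  {"translation": [0,0,0],"twist": 0},
  {"translation": [0,0,0],"twist": 0},
], grip=0)

```text
time_s: 16.5
ee_pos: [573.2, -271.1, 62.1]
orientation: [180.0, -0.0, -162.8]
force: [0.0, 3.7, 0.8]
opening: 0.138
grasp_force: 30.0
```

>>> drive_tool([
  {"translation": [0,0,-10],"twist": 0},
  {"translation": [0,0,-25],"twist": 0},
  {"translation": [0,0,-30],"twist": 0},
  {"translation": [0,0,-35],"twist": 0},
  {"translation": [0,0,0],"twist": 0.17},
  {"translation": [0,0,0],"twist": 0.17},
  {"translation": [12,36,0],"twist": 0},
  {"translation": [16,46,0],"twist": 0},
  {"translation": [16,46,0],"twist": 0},
  {"translation": [16,46,0],"twist": 0},
])

```text
time_s: 17.75
ee_pos: [520.2, -94.4, 163.0]
orientation: [-180.0, 0.1, 177.7]
force: [0.8, 0.5, -1.2]
opening: 0.137
grasp_force: 30.0
```

>>> drive_tool([
  {"translation": [16,46,0],"twist": 0},
  {"translation": [16,46,0],"twist": 0},
  {"translation": [16,46,0],"twist": 0},
  {"translation": [13,34,0],"twist": 0},
  {"translation": [10,24,0],"twist": 0},
  {"translation": [0,0,0],"twist": 0},
  {"translation": [0,0,30],"twist": 0},
  {"translation": [0,0,25],"twist": 0},
  {"translation": [0,0,0],"twist": 0},
  {"translation": [0,0,0],"twist": 0},
])

```text
time_s: 19.0
ee_pos: [458.4, 103.4, 108.3]
orientation: [180.0, 0.1, 177.7]
force: [-0.2, 0.4, -1.0]
opening: 0.133
grasp_force: 30.0
```

```bash
python3 - <<'E'
from h import *
im,d=grab('wrist','w3'); t,_=grab('scene','sc3'); s=get_state(); print(s['time_s'],s['ee_pos'],s['orientation'],s['force'],s['opening'])
c=t[100:200,280:420]
o=np.zeros((315,800,3),np.uint8); o[:,:420]=cv2.resize(im,(420,315)); o[:270,422:]=cv2.resize(c,(378,270),interpolation=cv2.INTER_CUBIC)
cv2.imwrite('pics/v3.png',cv2.convertScaleAbs(o[:,:,::-1],alpha=1.4))
E
```

```text
19.1 [458.35478778 103.70411573 108.52548938] [1.79929569e+02 1.41672658e-01 1.77687772e+02] [ 0.16805847 -0.73256038 -1.12547607] 0.13817926012408976
```

View pics/v3.png

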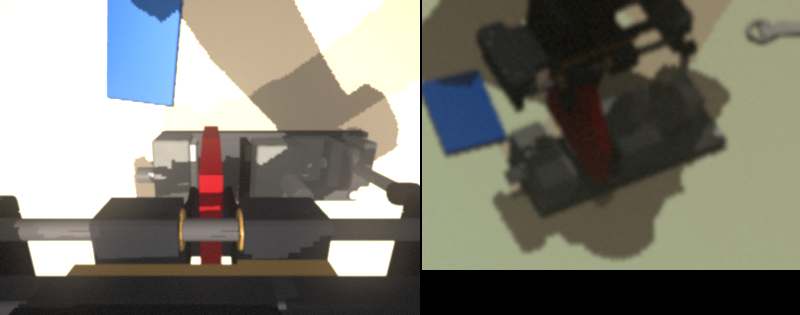

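The fin hangs between the plate at (193,150) and the pad at (245,165), with clearance on both sides. I'll lower it.

>>> drive_tool([
  {"translation": [1.5,0,12],"twist": 0},
  {"translation": [0,0,12],"twist": 0},
  {"translation": [0,0,8],"twist": 0},
  {"translation": [0,0,4],"twist": 0},
  {"translation": [0,0,1],"twist": 0},
  {"translation": [0,0,1],"twist": 0},
  {"translation": [0,0,0],"twist": 0},
  {"translation": [0,0,0],"twist": 0},
  {"translation": [0,0,0],"twist": 0},
  {"translation": [0,0,0],"twist": 0},
])

```text
time_s: 20.35
ee_pos: [455.9, 103.7, 69.4]
orientation: [180.0, 0.0, 177.7]
force: [0.6, -0.2, -2.0]
opening: 0.141
grasp_force: 30.0
```

>>> drive_tool([
  {"translation": [0,-2,0],"twist": 0},
  {"translation": [0,-2,0],"twist": 0},
  {"translation": [0,-1,0],"twist": 0},
  {"translation": [0,-0.5,0],"twist": 0},
  {"translation": [0,-0.5,0],"twist": 0},
  {"translation": [0,-0.5,0],"twist": 0},
  {"translation": [0,-0.5,0],"twist": 0},
  {"translation": [0,0,0],"twist": 0},
  {"translation": [0,0,0],"twist": 0},
  {"translation": [0,0,0],"twist": 0},
])

```text
time_s: 21.6
ee_pos: [455.5, 96.7, 69.2]
orientation: [-180.0, -0.0, 177.7]
force: [-0.1, -0.2, -2.5]
opening: 0.135
grasp_force: 30.0
```

>>> drive_tool([
  {"translation": [0,-0.5,0],"twist": 0},
  {"translation": [0,-0.5,0],"twist": 0},
  {"translation": [0,-0.5,0],"twist": 0},
  {"translation": [0,-0.5,0],"twist": 0},
  {"translation": [0,-0.5,0],"twist": 0},
  {"translation": [0,-0.5,0],"twist": 0},
  {"translation": [0,0,0],"twist": 0},
  {"translation": [0,0,0],"twist": 0},
  {"translation": [0,0,0],"twist": 0},
  {"translation": [0,0,0],"twist": 0},
])

```text
time_s: 22.85
ee_pos: [455.5, 94.9, 69.3]
orientation: [179.9, 0.0, 177.7]
force: [-4.1, 5.9, -1.5]
opening: 0.133
grasp_force: 30.0
```

>>> drive_tool([
  {"translation": [0,0.6,0],"twist": 0},
  {"translation": [0,0.6,0.3],"twist": 0},
  {"translation": [0,0,0.3],"twist": 0},
  {"translation": [0,0,0.3],"twist": 0},
  {"translation": [0,0,0.3],"twist": 0},
  {"translation": [0,0,0],"twist": 0},
  {"translation": [0,0,0],"twist": 0},
  {"translation": [0,0,0],"twist": 0},
  {"translation": [0,0,0],"twist": 0},
  {"translation": [0,0,0],"twist": 0},
])

```text
time_s: 24.1
ee_pos: [455.7, 95.0, 69.0]
orientation: [180.0, 0.0, 177.7]
force: [-3.7, 3.4, 8.3]
opening: 0.135
grasp_force: 30.0
```

>>> drive_tool([
  {"translation": [0,0,-0.5],"twist": 0},
  {"translation": [0,0,0],"twist": 0},
  {"translation": [0,0,0],"twist": 0},
  {"translation": [0,0,-4],"twist": 0},
  {"translation": [0,0,-16],"twist": 0},
  {"translation": [0,0,-30],"twist": 0},
  {"translation": [0,0,-30],"twist": 0},
  {"translation": [0,0,0],"twist": -0.1745},
  {"translation": [0,0,0],"twist": -0.1745},
  {"translation": [0,0,0],"twist": -0.1745},
], grip=0.35)

```text
time_s: 25.35
ee_pos: [455.4, 94.8, 148.8]
orientation: [-180.0, 0.0, -152.0]
force: [-0.4, -0.9, -0.1]
opening: 0.352
grasp_force: 0.0
```

>>> drive_tool([
  {"translation": [0,0,0],"twist": -0.1745},
  {"translation": [0,0,0],"twist": -0.1745},
  {"translation": [0,0,0],"twist": -0.1745},
  {"translation": [0,0,0],"twist": -0.1745},
  {"translation": [0,0,0],"twist": -0.1745},
  {"translation": [0,0,0],"twist": -0.1745},
  {"translation": [-41,-4,0],"twist": 0},
  {"translation": [-41,-4,0],"twist": 0},
  {"translation": [0,0,0],"twist": 0},
  {"translation": [0,0,0],"twist": 0},
], grip=0.45)

```text
time_s: 26.6
ee_pos: [466.3, 176.1, 148.4]
orientation: [180.0, -0.0, -92.3]
force: [-0.0, -0.1, -0.2]
opening: 0.449
grasp_force: 0.0
```

```bash
python3 - <<'E'
from h import *
im,d=grab('wrist','w4'); s=get_state(); print(s['time_s'],s['ee_pos'],s['orientation'],s['force'],s['opening'])
t,_=grab('scene','sc4')
c=t[100:200,280:420]
o=np.zeros((315,800,3),np.uint8); o[:,:420]=cv2.resize(im,(420,315)); o[:270,422:]=cv2.resize(c,(378,270),interpolation=cv2.INTER_CUBIC)
cv2.imwrite('pics/v4.png',cv2.convertScaleAbs(o[:,:,::-1],alpha=1.6))
W,_=cloud('wrist','w4'); Z=W[...,2]
for n,lo,hi,cx,cy,r in [('post',86,98,467,176,30),('fin',108,120,460,95,70)]:
    m=(Z>lo)&(Z<hi)&(np.hypot(W[...,0]-cx,W[...,1]-cy)<r)
    if m.sum()>5:
        b=cv2.minAreaRect(W[...,:2][m].astype(np.float32)); print(n,m.sum(),np.round(b,1) if 0 else b,np.nanmedian(Z[m]))
E
```

```text
26.65 [466.30798154 175.72135555 148.42169748] [ 1.79956623e+02 -3.04188960e-02 -9.23489223e+01] [0.44343766 0.7840907  0.13445954] 0.44847138181387375
post 495 ((466.53228759765625, 174.84347534179688), (16.864072799682617, 17.11029624938965), 71.41020202636719) 91.8579271719344
fin 2528 ((451.6018371582031, 94.45338439941406), (11.761573791503906, 67.1332015991211), 87.71791076660156) 115.11334996438714
```

View pics/v4.png

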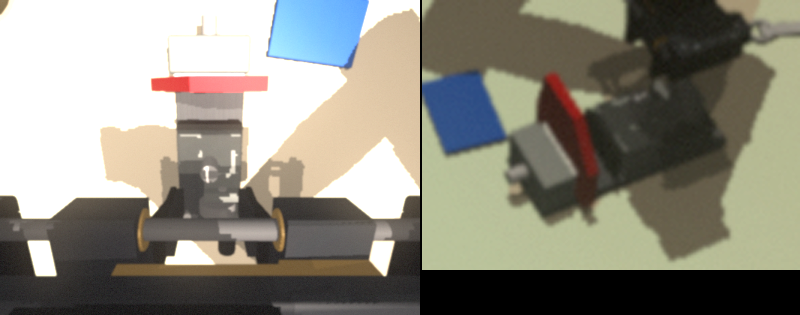

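The fin stands upright and centred in the slot, and the post lies right under the gripper. I'll go down and grip the post.

>>> drive_tool([
  {"translation": [0,0,25],"twist": 0},
  {"translation": [0,0,25],"twist": 0},
  {"translation": [0,0,25],"twist": 0},
  {"translation": [0,0,11],"twist": 0},
  {"translation": [0,0,0],"twist": 0},
  {"translation": [0,0,0],"twist": 0},
  {"translation": [0,0,0],"twist": 0},
  {"translation": [0,0,0],"twist": 0},
  {"translation": [0,0,0],"twist": 0},
  {"translation": [0,0,0],"twist": 0},
])

```text
time_s: 27.95
ee_pos: [466.8, 176.5, 62.6]
orientation: [-180.0, 0.0, -92.3]
force: [-0.3, -0.6, -0.4]
opening: 0.45
grasp_force: 0.0
```

>>> drive_tool([
  {"translation": [0,0,0],"twist": 0},
  {"translation": [0,0,0],"twist": 0},
  {"translation": [0,0,0],"twist": 0},
  {"translation": [0,0,0],"twist": 0},
  {"translation": [0,0,0],"twist": 0},
  {"translation": [0,0,0],"twist": 0},
  {"translation": [0,0,0],"twist": 0},
  {"translation": [0,0,0],"twist": 0},
  {"translation": [0,0,0],"twist": 0},
  {"translation": [0,0,0],"twist": 0},
], grip=0)

```text
time_s: 29.2
ee_pos: [467.9, 176.6, 62.6]
orientation: [-179.9, 0.0, -92.3]
force: [3.8, -2.1, -2.9]
opening: 0.196
grasp_force: 30.0
```

>>> drive_tool([
  {"translation": [4,0,0],"twist": 0},
  {"translation": [4,0,0],"twist": 0},
  {"translation": [4,0,0],"twist": 0},
  {"translation": [4,0,0],"twist": 0},
  {"translation": [4,0,0],"twist": 0},
  {"translation": [4,0,0],"twist": 0},
  {"translation": [3,0,0],"twist": 0},
  {"translation": [1,0,0],"twist": 0},
  {"translation": [0,0,0],"twist": 0},
  {"translation": [0,0,0],"twist": 0},
])

```text
time_s: 30.45
ee_pos: [467.0, 150.4, 62.7]
orientation: [-179.8, 0.2, -92.3]
force: [2.3, 4.9, -5.6]
opening: 0.199
grasp_force: 30.0
```

>>> drive_tool([
  {"translation": [0.5,0,0],"twist": 0},
  {"translation": [0.5,0,0],"twist": 0},
  {"translation": [0.5,0,0],"twist": 0},
  {"translation": [0.5,0,0],"twist": 0},
  {"translation": [0,0,0],"twist": 0},
  {"translation": [0,0,0],"twist": 0},
  {"translation": [0,0,0],"twist": 0},
  {"translation": [0,0,0],"twist": 0},
  {"translation": [0,0,0],"twist": 0},
  {"translation": [0,0,0],"twist": 0},
])

```text
time_s: 31.7
ee_pos: [466.9, 148.6, 62.7]
orientation: [-179.8, 0.2, -92.3]
force: [2.4, 5.2, -4.9]
opening: 0.196
grasp_force: 30.0
```

>>> drive_tool([
  {"translation": [0.7,0,0],"twist": 0},
  {"translation": [0.7,0,0],"twist": 0},
  {"translation": [0.7,0,0],"twist": 0},
  {"translation": [0.7,0,0],"twist": 0},
  {"translation": [0.7,0,0],"twist": 0},
  {"translation": [0,0,0],"twist": 0},
  {"translation": [0,0,0],"twist": 0},
  {"translation": [0,0,0],"twist": 0},
  {"translation": [0,0,0],"twist": 0},
  {"translation": [0,0,0],"twist": 0},
])

```text
time_s: 32.95
ee_pos: [466.7, 145.1, 62.7]
orientation: [-179.8, 0.2, -92.3]
force: [2.4, 6.8, -3.8]
opening: 0.203
grasp_force: 30.0
```

>>> drive_tool([
  {"translation": [0.5,0,0],"twist": 0},
  {"translation": [0.5,0,0],"twist": 0},
  {"translation": [0.5,0,0],"twist": 0},
  {"translation": [0,0,0],"twist": 0},
  {"translation": [0,0,0],"twist": 0},
  {"translation": [0,0,0],"twist": 0},
  {"translation": [0,0,0],"twist": 0},
  {"translation": [0,0,0],"twist": 0},
  {"translation": [0,0,0],"twist": 0},
  {"translation": [0,0,0],"twist": 0},
])

```text
time_s: 34.2
ee_pos: [466.7, 143.6, 62.7]
orientation: [-179.8, 0.2, -92.3]
force: [2.3, 6.3, -4.1]
opening: 0.2
grasp_force: 30.0
```

>>> drive_tool([
  {"translation": [0.5,0,0],"twist": 0},
  {"translation": [0.5,0,0],"twist": 0},
  {"translation": [0.5,0,0],"twist": 0},
  {"translation": [0,0,0],"twist": 0},
  {"translation": [0,0,0],"twist": 0},
  {"translation": [0,0,0],"twist": 0},
  {"translation": [0,0,0],"twist": 0},
  {"translation": [0,0,0],"twist": 0},
  {"translation": [0,0,0],"twist": 0},
  {"translation": [0,0,0],"twist": 0},
])

```text
time_s: 35.45
ee_pos: [466.7, 142.3, 62.7]
orientation: [-179.8, 0.3, -92.3]
force: [2.8, 6.3, -5.1]
opening: 0.199
grasp_force: 30.0
```

>>> drive_tool([
  {"translation": [0.5,0,0],"twist": 0},
  {"translation": [0.5,0,0],"twist": 0},
  {"translation": [0,0,0],"twist": 0},
  {"translation": [0,0,0],"twist": 0},
  {"translation": [0,0,0],"twist": 0},
  {"translation": [0,0,0],"twist": 0},
  {"translation": [0,0,0],"twist": 0},
  {"translation": [0,0,0],"twist": 0},
  {"translation": [0,0,0],"twist": 0},
  {"translation": [0,0,0],"twist": 0},
])

```text
time_s: 36.7
ee_pos: [466.6, 141.7, 62.7]
orientation: [-179.8, 0.3, -92.3]
force: [1.1, 7.8, -5.1]
opening: 0.2
grasp_force: 30.0
```

>>> drive_tool([
  {"translation": [0.5,0,0],"twist": 0},
  {"translation": [0.5,0,0],"twist": 0},
  {"translation": [0.5,0,0],"twist": 0},
  {"translation": [0,0,0],"twist": 0},
  {"translation": [0,0,0],"twist": 0},
  {"translation": [0,0,0],"twist": 0},
  {"translation": [0,0,0],"twist": 0},
  {"translation": [0,0,0],"twist": 0},
  {"translation": [0,0,0],"twist": 0},
  {"translation": [0,0,0],"twist": 0},
])

```text
time_s: 37.95
ee_pos: [466.6, 140.7, 62.7]
orientation: [-179.8, 0.3, -92.3]
force: [0.4, 10.3, -4.9]
opening: 0.194
grasp_force: 30.0
```

```bash
python3 - <<'E'
from plant import *
import numpy as np
p=[]
s=get_state(); print(s['time_s'],s['force'],s['ee_pos'])
E
```

```text
37.95 [ 0.38776914 10.31401364 -4.85288293] [466.6178796  140.70410819  62.65937742]
```

>>> drive_tool([
  {"translation": [0.5,0,0],"twist": 0},
  {"translation": [0,0,0],"twist": 0},
  {"translation": [0,0,0],"twist": 0},
  {"translation": [0,0,0],"twist": 0},
  {"translation": [0,0,0],"twist": 0},
  {"translation": [0,0,0],"twist": 0},
  {"translation": [0,0,0],"twist": 0},
  {"translation": [0,0,0],"twist": 0},
  {"translation": [0,0,0],"twist": 0},
  {"translation": [0,0,0],"twist": 0},
])

```text
time_s: 39.2
ee_pos: [466.6, 140.3, 62.7]
orientation: [-179.8, 0.3, -92.3]
force: [1.1, 11.2, -5.3]
opening: 0.196
grasp_force: 30.0
```

>>> drive_tool([
  {"translation": [0,0,0],"twist": 0},
  {"translation": [0,0,0],"twist": 0},
  {"translation": [0,0,0],"twist": 0},
  {"translation": [0,0,-8],"twist": 0},
  {"translation": [0,0,-30],"twist": 0},
  {"translation": [0,0,-42],"twist": 0},
  {"translation": [0,0,0],"twist": 0},
  {"translation": [0,45,0],"twist": 0},
  {"translation": [-58,5,0],"twist": 0},
  {"translation": [0,0,0],"twist": 0},
], grip=0.4)

```text
time_s: 40.45
ee_pos: [417.3, 199.2, 142.6]
orientation: [-180.0, 0.0, -92.1]
force: [0.7, -0.8, -0.2]
opening: 0.399
grasp_force: 0.0
```

>>> drive_tool([
  {"translation": [0,0,0],"twist": 0},
  {"translation": [0,0,0],"twist": 0},
  {"translation": [0,0,0],"twist": 0},
  {"translation": [0,0,0],"twist": 0},
  {"translation": [0,0,0],"twist": 0},
  {"translation": [0,0,0],"twist": 0},
  {"translation": [0,0,0],"twist": 0},
  {"translation": [0,0,0],"twist": 0},
  {"translation": [0,0,0],"twist": 0},
  {"translation": [0,0,0],"twist": 0},
], grip=0)

```text
time_s: 41.7
ee_pos: [417.5, 197.0, 142.6]
orientation: [-180.0, 0.0, -92.3]
force: [0.0, 0.2, 0.4]
opening: 0.003
grasp_force: 0.0
```

```bash
python3 - <<'E'
from h import *
im,d=grab('wrist','w5'); s=get_state(); print(s['time_s'],s['ee_pos'],s['orientation'],s['force'],s['opening'])
cv2.imwrite('pics/v5.png',cv2.convertScaleAbs(im[:,:,::-1],alpha=1.6))
W,_=cloud('wrist','w5'); Z=W[...,2]
for n,lo,hi,cx,cy,r in [('post',86,98,466,140,30),('fin',108,120,455,95,70),('knob',110,135,450,200,40)]:
    m=(Z>lo)&(Z<hi)&(np.hypot(W[...,0]-cx,W[...,1]-cy)<r)
    if m.sum()>5: print(n,m.sum(),cv2.minAreaRect(W[...,:2][m].astype(np.float32)),np.nanmedian(Z[m]))
E
```

```text
41.75 [417.52594712 196.97723762 142.52547569] [ 1.79997292e+02 -2.96404780e-03 -9.23172514e+01] [ 0.0832794   0.56448093 -0.77045054] 0.006591656234591636
post 618 ((464.8503112792969, 139.3149871826172), (17.364673614501953, 16.963985443115234), 42.074615478515625) 91.91873461532457
fin 3156 ((450.72344970703125, 94.46002197265625), (12.288318634033203, 68.77840423583984), 87.63005065917969) 115.08108257895873
knob 591 ((451.61614990234375, 196.0955352783203), (14.284324645996094, 15.911761283874512), 85.57710266113281) 122.78613693470203
```

View pics/v5.png

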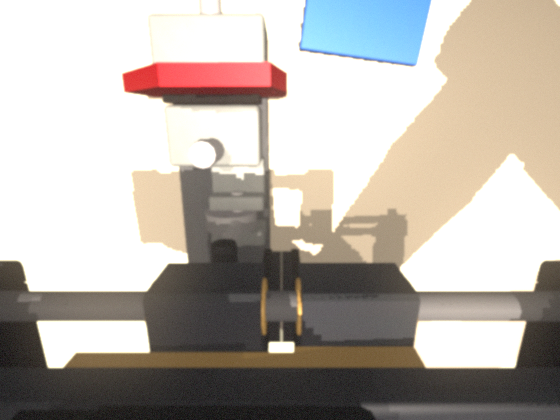

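Post, upright fin and raised knob, which measures (451.6,196.1) with its top at about 124, are all where expected. I'll push the knob over towards +x.

>>> drive_tool([
  {"translation": [0,0,20],"twist": 0},
  {"translation": [0,0,20],"twist": 0},
  {"translation": [0,-6,0],"twist": 0},
  {"translation": [0,-5,0],"twist": 0},
  {"translation": [0,-6,0],"twist": 0},
  {"translation": [0,-7,0],"twist": 0},
  {"translation": [0,-7,0],"twist": 0},
  {"translation": [0,-7,0],"twist": 0},
  {"translation": [0,-7,0],"twist": 0},
  {"translation": [0,-6,0],"twist": 0},
])

```text
time_s: 43.0
ee_pos: [468.7, 194.6, 102.3]
orientation: [180.0, -0.0, -92.3]
force: [-0.9, -0.3, -0.2]
opening: 0.005
grasp_force: 0.6
```

>>> drive_tool([
  {"translation": [0,0,0],"twist": 0},
  {"translation": [0,5,0],"twist": 0},
  {"translation": [0,0,-28],"twist": 0},
  {"translation": [0,-15,0],"twist": 0},
  {"translation": [0,-15,0],"twist": 0},
  {"translation": [0,0,0],"twist": 0},
  {"translation": [0,0,0],"twist": 0},
  {"translation": [0,0,0],"twist": 0},
  {"translation": [0,0,0],"twist": 0},
  {"translation": [0,0,0],"twist": 0},
])

```text
time_s: 44.25
ee_pos: [493.3, 194.0, 130.6]
orientation: [-180.0, 0.0, -92.3]
force: [-0.2, -0.1, 0.6]
opening: 0.004
grasp_force: 0.0
```

```bash
python3 - <<'E'
from h import *
im,d=grab('scene','sc6'); s=get_state(); print(s['time_s'],s['ee_pos'],s['orientation'],s['force'])
c=cv2.resize(im[95:205,290:430],(700,550),interpolation=cv2.INTER_CUBIC)
cv2.imwrite('pics/v6.png',cv2.convertScaleAbs(c[:,:,::-1],alpha=1.8))
E
```

```text
44.3 [493.39408272 193.95160862 130.62804546] [-1.79994344e+02  6.94930335e-03 -9.23087776e+01] [-0.00991125 -0.14982369 -0.83994069]
```

View pics/v6.png

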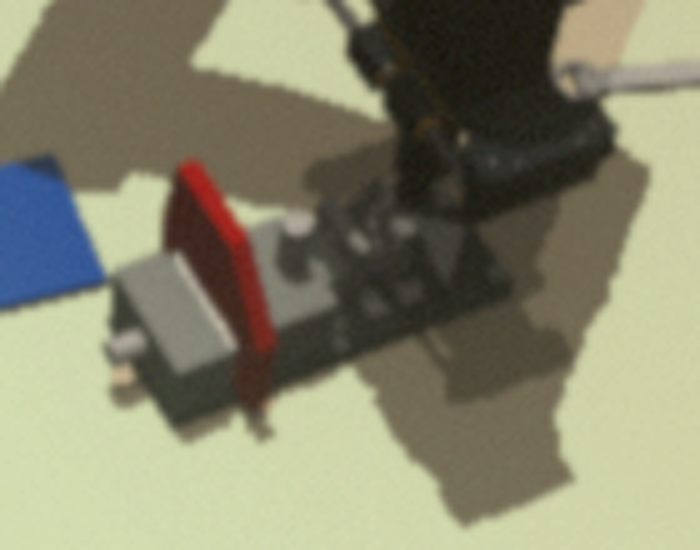

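The fin is upright between the jaws, with the jaw closed onto it and the post at (297,225). The gripper hides the lever, so I'll press the knob down along its arc and go by the force reading.

>>> drive_tool([
  {"translation": [0,0,14],"twist": 0},
  {"translation": [0,-2,3],"twist": 0},
  {"translation": [0,-6,5],"twist": 0},
  {"translation": [0,-8,7.5],"twist": 0},
  {"translation": [0,-7,8.5],"twist": 0},
  {"translation": [0,-6,9.5],"twist": 0},
  {"translation": [0,0,0],"twist": 0},
  {"translation": [0,0,0],"twist": 0},
  {"translation": [0,0,0],"twist": 0},
  {"translation": [0,0,0],"twist": 0},
])

```text
time_s: 45.55
ee_pos: [529.9, 194.8, 86.4]
orientation: [-179.1, 0.3, -92.2]
force: [11.9, -3.6, 6.1]
opening: 0.004
grasp_force: 5.2
```

>>> drive_tool([
  {"translation": [0,-2,5],"twist": 0},
  {"translation": [0,-2,5],"twist": 0},
  {"translation": [0,-1,5],"twist": 0},
  {"translation": [0,-1,5],"twist": 0},
  {"translation": [0,0,3],"twist": 0},
  {"translation": [0,0,0],"twist": 0},
  {"translation": [0,0,0],"twist": 0},
  {"translation": [0,0,0],"twist": 0},
  {"translation": [0,0,0],"twist": 0},
  {"translation": [0,0,0],"twist": 0},
])

```text
time_s: 46.8
ee_pos: [539.5, 195.6, 64.8]
orientation: [-178.7, 0.5, -92.1]
force: [18.6, -5.7, 6.0]
opening: 0.005
grasp_force: 8.2
```

The fingers slid down outside the knob, with an x force of 18 N. I'll back away, rise and re-measure.

>>> drive_tool([
  {"translation": [0,-8,0],"twist": 0},
  {"translation": [0,-8,0],"twist": 0},
  {"translation": [0,0,-40],"twist": 0},
  {"translation": [0,0,-40],"twist": 0},
  {"translation": [0,-15,0],"twist": 0},
  {"translation": [0,-15,0],"twist": 0},
  {"translation": [0,0,0],"twist": 0},
  {"translation": [0,0,0],"twist": 0},
  {"translation": [0,0,0],"twist": 0},
  {"translation": [0,0,0],"twist": 0},
])

```text
time_s: 48.05
ee_pos: [574.1, 190.6, 139.9]
orientation: [180.0, -0.0, -92.3]
force: [-0.4, -0.2, 0.3]
opening: 0.006
grasp_force: 0.0
```

```bash
python3 - <<'E'
from h import *
im,d=grab('wrist','w7'); s=get_state(); print(s['time_s'],s['ee_pos'],s['orientation'],s['force'],s['opening'])
cv2.imwrite('pics/v7.png',cv2.convertScaleAbs(im[:,:,::-1],alpha=1.6))
W,_=cloud('wrist','w7'); Z=W[...,2]
for n,lo,hi,cx,cy,r in [('post',86,98,466,140,30),('fin',108,120,455,95,70),('lever>60',60,125,500,195,48)]:
    m=(Z>lo)&(Z<hi)&(np.hypot(W[...,0]-cx,W[...,1]-cy)<r)
    if m.sum()>5: print(n,m.sum(),cv2.minAreaRect(W[...,:2][m].astype(np.float32)),np.nanmedian(Z[m]))
    if n[0]=='l':
        P=W[m]; 
        for a in range(450,550,8):
            q=P[(P[:,0]>a)&(P[:,0]<a+8)]
            if len(q)>5: print(a,len(q),np.median(q,0).round(1),q[:,1].min().round(1),q[:,1].max().round(1))
E
```

```text
48.1 [574.16446087 190.6377897  140.05427685] [ 1.79991372e+02 -3.43980402e-03 -9.23088723e+01] [ 0.05842534 -0.55752854  0.08280794] 0.008739159785733417
post 677 ((465.7260437011719, 141.6711883544922), (17.14119529724121, 17.565269470214844), 44.5255126953125) 91.81889788276948
fin 3132 ((453.0572509765625, 94.58479309082031), (12.165115356445312, 66.04403686523438), 87.48810577392578) 115.00118830215348
lever>60 356 ((523.7091064453125, 197.2313995361328), (16.094804763793945, 19.04020881652832), 87.57772827148438) 63.18851901605957
514 67 [520.8 196.8  61.7] 189.9 205.4
522 201 [526.2 196.3  63.9] 188.9 204.8
530 88 [531.6 197.   62.2] 189.6 204.7
```

View pics/v7.png

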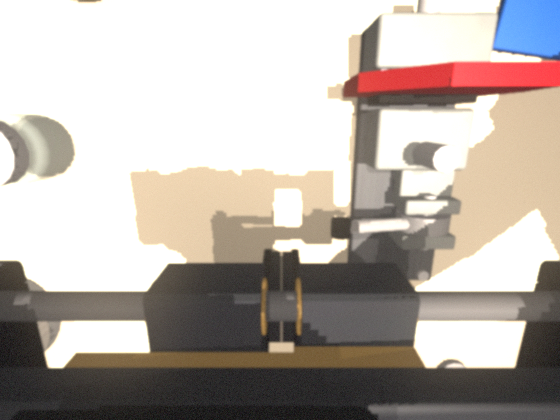

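The lever is at about 0.19 rad, with the knob at (523.7,197) and its top at about 64. The post has gone back about 2.4 mm, so the nip is lost. I'll grip the knob, raise it, push the jaw up again and lower the lever while holding it.

>>> drive_tool([
  {"translation": [-4.5,46,0],"twist": 0},
  {"translation": [0,0,0],"twist": 0.1745},
  {"translation": [0,0,0],"twist": 0.1745},
  {"translation": [0,0,0],"twist": 0.1745},
  {"translation": [0,0,0],"twist": 0.1745},
  {"translation": [0,0,10],"twist": 0.1745},
  {"translation": [0,0,10],"twist": 0.1745},
  {"translation": [0,0,10],"twist": 0.1745},
  {"translation": [0,0,15],"twist": 0.1745},
  {"translation": [0,0,15],"twist": 0.1745},
], grip=0.42)

```text
time_s: 49.35
ee_pos: [528.6, 197.1, 79.9]
orientation: [180.0, 0.0, 177.4]
force: [-0.2, 0.7, 0.3]
opening: 0.421
grasp_force: 0.0
```

>>> drive_tool([
  {"translation": [0,0,0],"twist": 0},
  {"translation": [0,0,18],"twist": 0},
  {"translation": [0,0,16],"twist": 0},
  {"translation": [0,0,0],"twist": 0},
  {"translation": [0,0,0],"twist": 0},
  {"translation": [0,0,0],"twist": 0},
  {"translation": [0,0,0],"twist": 0},
  {"translation": [0,0,0],"twist": 0},
  {"translation": [0,0,0],"twist": 0},
  {"translation": [0,0,0],"twist": 0},
])

```text
time_s: 50.6
ee_pos: [528.6, 197.0, 46.1]
orientation: [180.0, 0.0, 177.7]
force: [0.4, 0.4, -0.1]
opening: 0.421
grasp_force: 0.0
```

>>> drive_tool([
  {"translation": [0,0,0],"twist": 0},
  {"translation": [0,0,0],"twist": 0},
  {"translation": [0,0,0],"twist": 0},
  {"translation": [0,0,0],"twist": 0},
  {"translation": [0,0,0],"twist": 0},
  {"translation": [2.7,0,-10.1],"twist": 0},
  {"translation": [4.1,0,-9.7],"twist": 0},
  {"translation": [5.4,0,-9],"twist": 0},
  {"translation": [6.6,0,-8.2],"twist": 0},
  {"translation": [0,0,0],"twist": 0},
], grip=0)

```text
time_s: 51.85
ee_pos: [509.5, 198.4, 83.9]
orientation: [179.9, 0.1, 177.7]
force: [-0.5, 5.5, -3.4]
opening: 0.176
grasp_force: 30.0
```

>>> drive_tool([
  {"translation": [0,-0.5,0],"twist": 0},
  {"translation": [0,-0.5,0],"twist": 0},
  {"translation": [0,-0.5,0],"twist": 0},
  {"translation": [0,-0.5,0],"twist": 0},
  {"translation": [0,0,0],"twist": 0},
  {"translation": [0,0,0],"twist": 0},
  {"translation": [0,0,0],"twist": 0},
  {"translation": [0,0,0],"twist": 0},
  {"translation": [0,0,0],"twist": 0},
  {"translation": [0,0,0],"twist": 0},
])

```text
time_s: 53.1
ee_pos: [509.8, 197.3, 83.6]
orientation: [179.8, 0.1, 177.7]
force: [-2.6, 7.4, -3.4]
opening: 0.182
grasp_force: 30.0
```

>>> drive_tool([
  {"translation": [0,-0.5,0],"twist": 0},
  {"translation": [0,-0.5,0],"twist": 0},
  {"translation": [0,-0.5,0],"twist": 0},
  {"translation": [0,0,0],"twist": 0},
  {"translation": [0,0,0],"twist": 0},
  {"translation": [0,0,0],"twist": 0},
  {"translation": [0,0,0],"twist": 0},
  {"translation": [0,0,0],"twist": 0},
  {"translation": [0,0,0],"twist": 0},
  {"translation": [0,0,0],"twist": 0},
])

```text
time_s: 54.35
ee_pos: [509.8, 196.4, 83.6]
orientation: [179.8, 0.1, 177.7]
force: [-1.8, 10.0, -2.8]
opening: 0.182
grasp_force: 30.0
```

>>> drive_tool([
  {"translation": [0,-0.5,0],"twist": 0},
  {"translation": [0,-0.4,0],"twist": 0},
  {"translation": [0,0,0],"twist": 0},
  {"translation": [0,0,0],"twist": 0},
  {"translation": [-6.6,0,8.2],"twist": 0},
  {"translation": [-5.4,0,9],"twist": 0},
  {"translation": [-4.1,0,9.7],"twist": 0},
  {"translation": [-2.7,0,10.1],"twist": 0},
  {"translation": [0,0,0],"twist": 0},
  {"translation": [0,0,0],"twist": 0},
])

```text
time_s: 55.6
ee_pos: [529.8, 195.1, 47.5]
orientation: [179.8, 0.2, 177.7]
force: [-0.4, 9.2, -1.0]
opening: 0.182
grasp_force: 30.0
```

>>> drive_tool([
  {"translation": [-0.5,0,3],"twist": 0},
  {"translation": [-0.4,0,3],"twist": 0},
  {"translation": [-0.3,0,3],"twist": 0},
  {"translation": [-0.2,0,3],"twist": 0},
  {"translation": [0,0,2],"twist": 0},
  {"translation": [0,0,1.5],"twist": 0},
  {"translation": [0,0,0],"twist": 0},
  {"translation": [0,0,0],"twist": 0},
  {"translation": [0,0,0],"twist": 0},
  {"translation": [0,0,0],"twist": 0},
])

```text
time_s: 56.85
ee_pos: [532.0, 194.7, 33.0]
orientation: [179.8, 0.3, 177.8]
force: [-0.1, 6.8, 2.4]
opening: 0.18
grasp_force: 30.0
```

>>> drive_tool([
  {"translation": [0,0,1.5],"twist": 0},
  {"translation": [0,0,1.5],"twist": 0},
  {"translation": [0,0,1],"twist": 0},
  {"translation": [0,0,1],"twist": 0},
  {"translation": [0,0,1],"twist": 0},
  {"translation": [0,0,0],"twist": 0},
  {"translation": [0,0,0],"twist": 0},
  {"translation": [0,0,0],"twist": 0},
  {"translation": [0,0,0],"twist": 0},
  {"translation": [0,0,0],"twist": 0},
])

```text
time_s: 58.1
ee_pos: [532.3, 195.0, 30.2]
orientation: [179.8, 0.4, 177.8]
force: [-5.9, 5.8, 21.4]
opening: 0.179
grasp_force: 30.0
```

>>> drive_tool([
  {"translation": [0,0,0],"twist": 0},
  {"translation": [0,0,0],"twist": 0},
  {"translation": [0,0,0],"twist": 0},
  {"translation": [0,0,0],"twist": 0},
  {"translation": [0,0,-10],"twist": 0},
  {"translation": [0,0,-30],"twist": 0},
  {"translation": [0,0,-40],"twist": 0},
  {"translation": [0,0,-40],"twist": 0},
  {"translation": [-30,0,0],"twist": 0},
  {"translation": [0,0,0],"twist": 0},
], grip=0.42)

```text
time_s: 59.35
ee_pos: [561.2, 191.3, 145.5]
orientation: [179.9, 0.1, 177.6]
force: [-0.6, 0.2, 0.2]
opening: 0.419
grasp_force: 0.0
```

```bash
python3 - <<'E'
from h import *
im,d=grab('wrist','w8'); s=get_state(); print(s['time_s'],s['ee_pos'],s['orientation'],s['force'],s['opening'])
W,_=cloud('wrist','w8'); Z=W[...,2]
for n,lo,hi,cx,cy,r in [('post',86,98,466,140,30),('fin',108,120,455,95,70),('knob',40,65,528,195,16)]:
    m=(Z>lo)&(Z<hi)&(np.hypot(W[...,0]-cx,W[...,1]-cy)<r)
    if m.sum()>5: print(n,m.sum(),cv2.minAreaRect(W[...,:2][m].astype(np.float32)),np.percentile(Z[m],[10,50,90]))
o=cv2.convertScaleAbs(im[:,:,::-1],alpha=1.6); cv2.imwrite('pics/v8.png',o)
E
```

```text
59.4 [559.91841763 191.01169514 144.6979266 ] [ 1.79997818e+02 -2.06964986e-02  1.77637231e+02] [-0.75106353  0.20520887 -0.30457978] 0.4199883775182957
post 706 ((465.7112121582031, 140.19155883789062), (17.460872650146484, 17.00928497314453), 42.35868453979492) [90.45847754 92.05678851 92.94698912]
fin 3669 ((451.9976501464844, 94.50521087646484), (14.563213348388672, 66.70343780517578), 88.22023010253906) [110.55208352 114.94460163 115.9967652 ]
knob 483 ((523.5836181640625, 195.5846405029297), (15.4302978515625, 21.94988441467285), 87.57147979736328) [45.47193324 48.03448057 49.82575235]
```

View pics/v8.png

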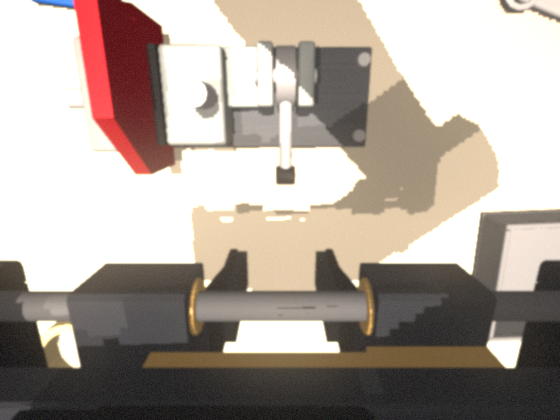

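The lever is level (knob top 49.8, so θ≈0), the fin is standing and the jaw is against it. I'll check the fin's lean and the pad gap from this same picture before handing in.

```bash
python3 - <<'E'
from h import *
for f in ('w7','w8'):
    W,im=cloud('wrist',f); Z=W[...,2]
    h=np.array([-.040,.9992]) ; h=np.array([.040,.9992])
    y=W[...,:2]@h; im=im.astype(int); red=(im[...,0]>60)&(im[...,0]>2*im[...,1])&(abs(W[...,0]-460)<60)&(abs(W[...,1]-95)<25)
    for a in range(55,120,8):
        m=red&(Z>a)&(Z<a+8)
        if m.sum()>20: print(f,a,m.sum(),np.percentile(y[m],[5,50,95]).round(1))
    m=(Z>50)&(Z<58)&(abs(W[...,0]-465)<25)&(y>95)&(y<180); print('jaw y',np.percentile(y[m],[1,5,50,99]).round(1))
E
```

```text
w7 63 64 [107.6 113.4 118.6]
w7 71 341 [107.3 113.6 118.6]
w7 79 385 [107.4 114.2 118.6]
w7 87 465 [107.5 114.6 118.6]
w7 95 509 [107.8 114.8 118.6]
w7 103 542 [107.7 114.  118.6]
w7 111 2882 [107.3 112.7 118.2]
jaw y [ 95.5  96.8 138.6 172.2]
w8 55 342 [118.1 118.6 119. ]
w8 63 464 [118.  118.6 119. ]
w8 71 579 [111.1 118.5 119. ]
w8 79 640 [110.6 118.5 119. ]
w8 87 689 [110.1 118.4 119. ]
w8 95 756 [109.6 118.5 119. ]
w8 103 794 [109.5 118.4 119. ]
w8 111 3131 [107.3 113.5 118.7]
jaw y [118.4 119.1 141.3 171.2]
```

The fin's side face is vertical within 0.2 mm. The pad's rest front (116.7) lies 1.9 mm past the fin's back (118.6), so the fin is nipped at about 4 N. I'll hand in.

```bash
python3 -c "
from plant import *
print(hand_in())"
```

```text
the job is handed in; nothing more can be done
None
```

I've handed in the job: the sloping-top fin stands upright in the holder, nipped at about 4 N, and the lever is fully down and locked. My first try at lowering the lever pushed the jaw back about 2 mm, so I raised it, closed the jaw again and lowered it once more. The job took about 59 s of the 72 s allowed, and I don't have the verdict.

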